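# Level the scale shelf with a spirit level and hold it pressed

## Task

The little shelf for the counting scale is out of level, low at the end with the levelling foot. Lay the spirit level gently lengthwise in the middle of the shelf and let go of it, turn the black knob of the levelling foot until the bubble stands between the two lines, then press the level firmly down on the shelf (about 10 N) so that the bubble reads under load. Finish while still pressing, with the bubble between its lines, and leave the other things on the bench alone.

Things in the scene. Friction and masses are not known exactly. Their poses are not given: they have to be found in the camera images.
- level: Shop spirit level, dark iron block 200 mm long, 34 wide, 40 high, 0.6 kg. Origin at the centre of its flat base, x along its length, z up. A slot 72 x 19 in the middle of its top holds a yellow-green vial along x with two black lines 22 apart; the rest of the top is solid. Can be gripped across its width anywhere. Starts lying base down on the bench on the robot's left of the shelf.
- bubble (a joint): Place of the pale 16 mm bubble along the level's x axis (m), 0 in the middle of the vial, + towards the level's +x end, stops at +-0.022. It goes to the higher end, 3.4 mm per milliradian of slope, and settles in about 1.5 s. Up to 0.003 either way it stands between the two lines.
- shelf_top (a point): Centre of the top of the cream steel shelf plate, 220 (x) by 300 (y) mm, no lips, 88 above the bench when level; y along its length, z up; it slopes along y only. Two plain feet under the +y end; the levelling foot stands beyond the -y end, 205 from this point. The shelf does not slide on the bench.
- foot_knob (a point): Centre of the black ribbed round knob on the levelling foot's upright screw: 40 mm diameter, 24 high, 110 above the bench, 55 from the shelf plate's end; a steel lug lies 36 below. Turns with light friction, stays at its height. Clockwise seen from above raises the -y end of the shelf, 4 mm a full turn; bubble moves 6.6 mm per rad. Starts 1.3 to 2.8 rad short of level; turns freely either way.
- shelf: The shelf as a whole: its fixed rubber foot pads; origin on the bench under the middle of the shelf plate, axes as shelf_top when level.
- bin: Grey open bin 90 x 130 x 60 mm with bolts, a bystander; origin under its centre.
- wrench: Steel open wrench 190 mm long, lying, a bystander; origin under its middle.
- tape: Roll of brown tape 96 mm across, 45 mm high, a bystander; origin under its centre.
Things that resemble listed ones, but are neither listed nor needed, are in the scene too. There is more than one size of the level; the job needs the largest.

How it is judged:
On the way, in this order (a step that is already met when the one before it is completed fails the run):
1. the level lies flat and lengthwise on the middle of the shelf, let go, its bubble run off to one side (angle between the x axis of level and the y axis of shelf_top, either way round below 0.12 rad and x of level in the frame of shelf_top between -0.05 and 0.05 m and y of level in the frame of shelf_top between -0.045 and 0.045 m and z of level in the frame of shelf_top between -0.003 and 0.003 m and contact force between the fingers and level below 0.2 N and (value of joint bubble above 0.0045 m or value of joint bubble below -0.0045 m)), for 0.5 s.
2. the foot is turned until the bubble stands between the lines, nothing touching the level (value of joint bubble between -0.003 and 0.003 m and angle between shelf_top's own z axis and vertical below 0.002 rad and z of level in the frame of shelf_top below 0.003 m and contact force between each of the arm, the fingers and level below 0.2 N), for 0.5 s.
At the end, for the whole second after the job is handed in: The fingers keep pressing the level on the shelf (10 to 45 N between level and shelf, of which about 6 N is its own weight), the level lies flat, lengthwise within 7 degrees and within 45 mm of the shelf's middle, at rest, and the bubble stays within 3 mm of the middle of its vial (value of joint bubble between -0.003 and 0.003 m and angle between shelf_top's own z axis and vertical below 0.002 rad and angle between the x axis of level and the y axis of shelf_top, either way round below 0.12 rad and x of level in the frame of shelf_top between -0.05 and 0.05 m and y of level in the frame of shelf_top between -0.045 and 0.045 m and z of level in the frame of shelf_top between -0.003 and 0.003 m and contact force between the fingers and level above 3 N and contact force between level and shelf between 10 and 45 N and linear speed of level below 0.01 m/s); the arm keeps its last pose, push and grip.
It fails at once if the level is banged or pressed with more than 80 N on the shelf (contact force between level and shelf above 80 N).
It fails at once if the bin, wrench or tape is moved by more than 20 mm (distance of any of bin, wrench, tape from where it was at the start of the episode above 0.02 m).
It also fails if it takes over 69 s, if anything falls off the work surface, if the arm or the gripper's body presses on something with over 40 N, if the wrist force passes 120 N, or if a joint passes its speed limit or range.

## Robot

A 6-joint arm with a two-finger parallel gripper is mounted at the origin on the work surface. World frame = base frame: x ahead of the robot, y to its left, z up, the work surface at z = 0. Lengths are in m, angles in rad, forces in N, time in s.
With the tool pointing down it reaches from about 0.375 to 0.975 m from the base axis. Payload 3.8 kg.
Tool frame: the origin (TCP) lies on the centre line of the jaws, within the pads' length; the fingertips stand 8 mm ahead of it and the grasp point (between the pads) lies 11 mm behind it; z points along the fingers, y is the direction in which the jaws open and shut (so a half turn about z gives the same grasp; the last joint's range is limited). The gripper opens to 85 mm and grips with 20 to 120 N. Pads are 22 mm wide; open, the fingers measure 114 mm over their backs; the gripper's body (76 mm by 85 mm) begins 54 mm behind the grasp point. The pads swing forward as they close: fully open they stand 13 mm farther back than shut.
Start: joints at [-1.166, 0.264, 1.604, -0, 1.274, -0.037], TCP at [0.289, -0.61, 0.239] pointing down, gripper open.
Joint ranges: [-2.63, 2.63], [-0.94, 2.18], [0.31, 2.57], [-1.31, 4.45], [0, 2.66], [-2.55, 2.55]. Speed limits (rad/s): [2.57, 2.57, 3.14, 3.14, 3.14, 3.14].

## Interface

Orientations are given as a rotation vector (axis times angle).
In Python, from workcell import * gives the robot as it stands.
- The arm moves only by the tool play_rows, never from a script. Its arguments are lists of equal length, an entry for each row: "slide": the shift along the tool's x, y, z in cm, a list of three; "delta_rot": the turn, a rotation vector about the tool's x, y, z in rad, a list of three. In form: {"slide": [[x, y, z], ...], "delta_rot": [[wx, wy, wz], ...]}. A call has 1 to 12 rows; each row is the pose to reach, as a shift and turn from the pose measured when the call began, along the tool's axes at that moment; what a row does not reach only later rows make up. A row lasts 1/12 s, in which the tool goes at most 41.7 mm and 7.16 degrees, less where a joint would pass 70% of its speed; a pose out of reach is approached as far as the arm can. A call with a gripper value outside its range is refused whole. "hand" is the opening, from 0 (shut) to 1 (fully open), set as the call begins (left out, the last holds). The fingers move at their own pace and stop on an object; "force" is the grip in N (left out, the last holds). Time passes only in rows, so rows that repeat a pose let the fingers close. It gives the time, the measured TCP pose, the force and the opening at its end, in the units of the state.
- read_state(): the state, without advancing time (a new reading comes with each control period).
- read_camera(name): name is "side" or "top" or "wrist"; returns a dict with "image" (480x640x3 uint8, red, green, blue), "depth" (480x640 float32, m along the optical axis (not along the pixel's ray), 0 where there is no reading), "fovy" (degrees; the focal length in pixels is half the picture's height over the tangent of half this angle, whatever the lens; pixels are square), "cx", "cy" (the principal point, pixels), "k1" (the pictures are not rectified: a ray, as slopes to the right and down, at radius r is drawn at 1 + k1 r^2 times it, then the intrinsics apply), "world_from_camera" (4x4, takes a point from camera to world coordinates); the wrist camera has in their place "hand_eye" (4x4, takes a point from camera to tool coordinates, whose origin is the TCP and whose axes are the flange's). Camera axes: x right, y up, looking along -z (the intrinsics and any distortion apply to the point x, -y, -z); pixel columns grow to the right and rows downward; lengths in m; the calibration is good to about 2 mm. A picture is of the moment at which its call begins: read the wrist's pose just before it.
- finish_job(): hands the job in, once; it reports no verdict.
Trained networks look in a picture, given as the dict that the camera call returned (one of the last four; its "shot" number tells which), for a name from the list of things; names that differ only in an ending like _2 or _b are one class to them, and where a whole thing is asked for, a point or a joint stands for the part that bears it (a point fixed in the world has none). Each returns a list of dicts, best first, with "conf" (0 to 1); they miss things now and then, are a little off and sometimes report something else, mostly with a low value. They report only what shows in the picture. A call takes as long as a camera call. They do not tell look-alikes from the thing itself.
- spot_in(target, picture): "bbox" ([centre column, centre row, width, height] in pixels, round what is visible of it).
- landmark_of(target, picture): "at" ([column, row] in pixels: a listed point, or the origin of a listed thing).
The state is a dict: "time": time; "q": joint angles; "joint_vel": joint speeds; "joint_torque": joint torques, N m; "tool_pos": TCP position; "tcp_rot": TCP orientation; "wrist_force": force on the tool from outside, world axes, zero at the start; "torque": the same for the moment, N m; "width": opening from 0.0 (shut) to 1.0 (fully open).
Only numpy, scipy, OpenCV 4.12 (cv2) and the standard library are available. Lean on these libraries where they do the work, as an engineer would, in place of code of your own. Each camera call takes 0.05 s, during which the arm holds its last target.

## Working session

There is one attempt and no reset: what is moved stays moved. The work goes in short steps, Python scripts to look and compute and a tool call to move; the robot and the scene stay as the last step left them, time stands still between calls to the robot, and variables do not carry over. Pictures are saved under pics/ and viewed, and the job is handed in when it is done.

Besides the shell and the picture viewer there is one more tool, called as name(argument=value, ...), one argument or row to a line, values as JSON. play_rows: Moves the arm, as the interface text tells. Its arguments: {"type":"object","properties":{"slide":{"type":"array"},"delta_rot":{"type":"array"},"hand":{"type":"number"},"force":{"type":"number"}},"required":["slide","delta_rot"]}

```bash
mkdir -p pics; ls
cat > h.py <<'E'
from workcell import *
import numpy as np, cv2
from scipy.spatial.transform import Rotation as R
def save(p,name,crop=None,scale=1):
    im=p['image'][...,::-1]
    if crop: im=im[crop[1]:crop[3],crop[0]:crop[2]]
    if scale!=1: im=cv2.resize(im,None,fx=scale,fy=scale,interpolation=cv2.INTER_CUBIC)
    cv2.imwrite('pics/'+name,im)
def rays(p,uv):
    uv=np.atleast_2d(np.array(uv,float)); f=240/np.tan(np.radians(p['fovy'])/2)
    K=np.array([[f,0,p['cx']],[0,f,p['cy']],[0,0,1]]);
    n=cv2.undistortPointsIter(uv.reshape(-1,1,2),K,np.array([p['k1'],0,0,0.]),None,None,(3,50,1e-9)).reshape(-1,2) 
    return np.c_[n[:,0],-n[:,1],-np.ones(len(n))]
def T(p,st=None):
    if 'world_from_camera' in p: return np.array(p['world_from_camera'])
    W=np.eye(4);W[:3,:3]=R.from_rotvec(st['tcp_rot']).as_matrix();W[:3,3]=st['tool_pos']
    return W@np.array(p['hand_eye'])
def at_z(p,uv,z,st=None):
    M=T(p,st); d=rays(p,uv)@M[:3,:3].T; o=M[:3,3]
    return o+d*((z-o[2])/d[:,2])[:,None]
def by_depth(p,uv,st=None):
    M=T(p,st); uv=np.atleast_2d(uv); r=rays(p,uv)
    d=np.array([p['depth'][int(round(v)),int(round(u))] for u,v in uv])
    return (r*d[:,None])@M[:3,:3].T+M[:3,3]
def proj(p,X,st=None):
    M=np.linalg.inv(T(p,st)); c=np.atleast_2d(X)@M[:3,:3].T+M[:3,3]
    n=np.c_[c[:,0]/-c[:,2],-c[:,1]/-c[:,2]]; f=240/np.tan(np.radians(p['fovy'])/2)
    n=n*(1+p['k1']*(n**2).sum(1))[:,None]
    return n*f+[p['cx'],p['cy']]
E
python3 - <<'E'
from h import *
print(read_state())
for n in ['top','side','wrist']:
    p=read_camera(n); save(p,n+'0.png'); print(n,p['fovy'],p['cx'],p['cy'],p['k1'],p['shot'])
    print(T(p,read_state()).round(3).tolist())
    for t in ['level','shelf_top','foot_knob','bin','wrench','tape']:
        print(t,[(np.round(d['at']).tolist(),round(d['conf'],2)) for d in landmark_of(t,p)[:4]],[(np.round(d['bbox']).tolist(),round(d['conf'],2)) for d in spot_in(t,p)[:4]])
print(read_state()['time'])
E
```

```text
pics
{'time': 0.0, 'q': array([-1.16589150e+00,  2.64763943e-01,  1.60538152e+00,  3.69335182e-05,
        1.27368018e+00, -3.68913536e-02]), 'joint_vel': array([ 1.27203667e-05, -7.55107882e-04,  2.46732086e-04,  7.66345759e-05,
       -7.13073730e-05,  1.40769633e-03]), 'joint_torque': array([-1.63413388e-03, -5.15115523e+01, -3.67310858e+01, -2.59299059e-04,
        1.28886499e-02,  3.35646604e-06]), 'tool_pos': array([ 0.28834025, -0.60953024,  0.23795066]), 'tcp_rot': array([-3.06311072e+00, -6.87842677e-01,  5.86853140e-04]), 'wrist_force': array([ 0.48537302,  0.94203663, -0.94257247]), 'torque': array([-0.03886099, -0.02129811, -0.02343664]), 'width': 1.000963730663097}
top 48.30385736811717 318.63768622298267 237.95882183088358 -0.1117425263873669 1
[[0.012, 0.995, -0.102, 0.437], [-1.0, 0.011, -0.004, -0.019], [-0.003, 0.102, 0.995, 1.265], [0.0, 0.0, 0.0, 1.0]]
level [([241.0, 294.0], 0.9), ([126.0, 240.0], 0.66), ([183.0, 261.0], 0.59), ([342.0, 244.0], 0.26)] [([182.0, 257.0, 23.0, 82.0], 0.9), ([121.0, 237.0, 38.0, 60.0], 0.87), ([238.0, 294.0, 64.0, 29.0], 0.74)]
shelf
[... 833 characters left out ...]
([329.0, 214.0], 0.71)] [([337.0, 220.0, 106.0, 130.0], 0.67)]
foot_knob [([328.0, 147.0], 0.81), ([354.0, 144.0], 0.34)] [([326.0, 150.0, 17.0, 20.0], 0.65)]
bin [([207.0, 346.0], 0.91), ([352.0, 142.0], 0.35)] [([203.0, 337.0, 62.0, 73.0], 0.95)]
wrench [] [([421.0, 160.0, 38.0, 38.0], 0.58)]
tape [([354.0, 140.0], 0.92)] [([356.0, 136.0, 36.0, 31.0], 0.81)]
wrist 68.04452957464692 320.45095738218356 244.97202126412157 0.01252408750846462 3
[[0.429, 0.856, 0.288, 0.362], [-0.903, 0.406, 0.136, -0.575], [-0.0, -0.319, 0.948, 0.374], [0.0, 0.0, 0.0, 1.0]]
level [] []
shelf_top [] []
foot_knob [] []
bin [] []
wrench [([150.0, 45.0], 0.79)] [([163.0, 66.0, 130.0, 132.0], 0.58)]
tape [] []
1.95
```

View pics/top0.png

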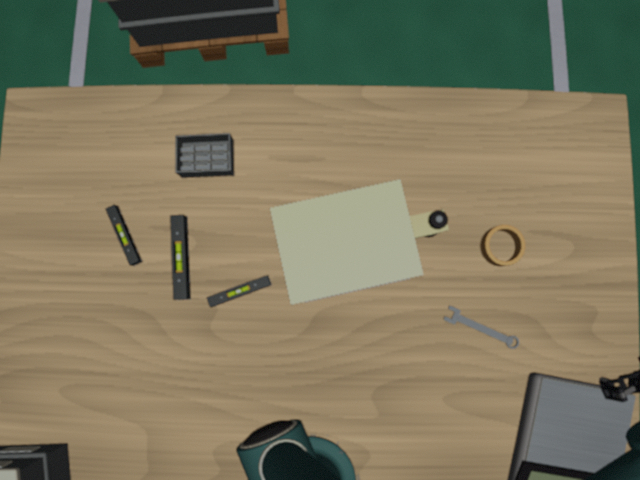

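View pics/side0.png

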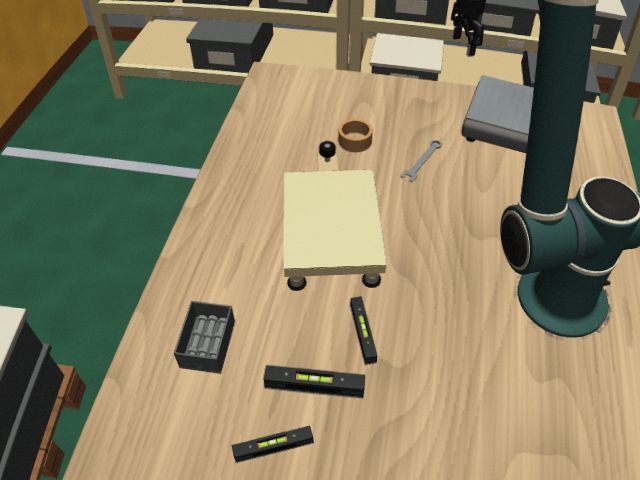

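Run:
```python
from h import *
p=read_camera('top'); save(p,'topcrop.png',(95,190,285,315),4)
g=cv2.cvtColor(p['image'],cv2.COLOR_RGB2GRAY)
def rect(mask,z,box,nm):
    m=np.zeros_like(mask);x0,y0,x1,y1=box;m[y0:y1,x0:x1]=mask[y0:y1,x0:x1]
    c=max(cv2.findContours(m,cv2.RETR_EXTERNAL,cv2.CHAIN_APPROX_NONE)[0],key=cv2.contourArea)
    w=at_z(p,c.reshape(-1,2),z)[:,:2].astype(np.float32)
    r=cv2.minAreaRect(w); print(nm,np.round(r[0],4),np.round(r[1],4),r[2]); b=cv2.boxPoints(r); print(b.round(3).tolist())
dark=((g<75)*255).astype(np.uint8)
rect(dark,.03,(160,205,198,310),'L1'); rect(dark,.025,(98,195,150,275),'L2'); rect(dark,.025,(200,270,280,315),'L3')
rect(dark,.11,(425,200,452,235),'knob')
hsv=cv2.cvtColor(p['image'],cv2.COLOR_RGB2HSV); print(hsv[240,345],hsv[330,345],p['image'][240,345],p['image'][330,345])
d=p['depth']; print(d[240,345],d[330,345])
# by depth cloud of shelf
v,u=np.mgrid[160:320,250:470]; uv=np.c_[u.ravel(),v.ravel()]; X=by_depth(p,uv).reshape(160,220,3)
z=X[...,2]; m=((z>.07)&(z<.098)*1); mm=np.zeros(g.shape,np.uint8); mm[160:320,250:470]=m*255
mm=cv2.morphologyEx(mm,cv2.MORPH_OPEN,np.ones((15,15)))
rect(mm,.087,(0,0,640,480),'shelf')
s=X[(mm[160:320,250:470]>0)]; print(len(s),s.mean(0)); A=np.c_[s[:,:2],np.ones(len(s))]; print(np.linalg.lstsq(A,s[:,2],rcond=None)[0])
k=X[(z>.1)&(z<.13)&(X[...,1]<-.2)]; print('knob',len(k),k.mean(0),k.min(0),k.max(0), np.percentile(k[:,2],80))
for c,bx in (('L1',(160,205,198,310)),):
    v,u=np.mgrid[bx[1]:bx[3],bx[0]:bx[2]]; Y=by_depth(p,np.c_[u.ravel(),v.ravel()]); q=Y[(Y[:,2]>.032)&(Y[:,2]<.06)]; print(c,len(q),q.mean(0),cv2.minAreaRect(q[:,:2].astype(np.float32)),np.median(q[:,2]))
```

```text
L1 [0.5157 0.3088] [0.194  0.0385] 4.158354759216309
[[0.4180000126361847, 0.32100000977516174], [0.41999998688697815, 0.28299999237060547], [0.6140000224113464, 0.296999990940094], [0.6110000014305115, 0.33500000834465027]]
L2 [0.5665 0.449 ] [0.1524 0.0301] 26.49186897277832
[[0.492000013589859, 0.42800000309944153], [0.5049999952316284, 0.4020000100135803], [0.640999972820282, 0.4699999988079071], [0.628000020980835, 0.4959999918937683]]
L3 [0.4386 0.1697] [0.023  0.1487] 21.547239303588867
[[0.4009999930858612, 0.23499999940395355], [0.45500001311302185, 0.09600000083446503], [0.47699999809265137, 0.10499999672174454], [0.421999990940094, 0.24300000071525574]]
knob [ 0.5992 -0.2743] [0.037  0.0396] 45.01035690307617
[[0.5720000267028809, -0.27300000190734863], [0.6000000238418579, -0.3009999990463257], [0.6259999871253967, -0.2750000059604645], [0.5979999899864197, -0.24699999392032623]]
[ 34  37 174] [ 18  83 150] [171 174 149] [150 131 101]
1.1814963 1.2478147
shelf [ 0.5526 -0.0763] [0.2217 0.3034] 13.253691673278809
[[0.4099999964237213, 0.04600000008940697], [0.4790000021457672, -0.24899999797344208], [0.6949999928474426, -0.19900000095367432], [0.6259999871253967, 0.09700000286102295]]
11567 [ 0.54945757 -0.0765923   0.08750973]
[-0.00188865  0.00373213  0.08883331]
knob 295 [ 0.59668877 -0.27192192  0.12049885] [ 0.57691043 -0.29294482  0.10068414] [ 0.61840414 -0.25334925  0.1287494 ] 0.12366432150633067
L1 1204 [0.51515753 0.31057411 0.03902697] ((0.5154221653938293, 0.3117363452911377), (0.1970273107290268, 0.03645763173699379), 3.674086332321167) 0.03925479259782716
```

View pics/topcrop.png

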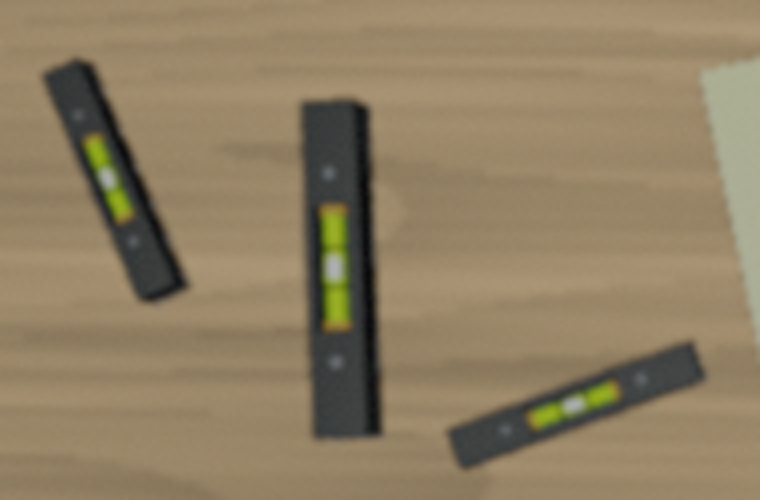

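```bash
cat >> h.py <<'E'
def rel(pos,heading_deg,st=None):
    st=st or read_state(); M=R.from_rotvec(st['tcp_rot']); h=np.radians(heading_deg)
    D=R.from_matrix(np.array([[np.cos(h),np.sin(h),0],[np.sin(h),-np.cos(h),0],[0,0,-1.]]))
    s=M.inv().apply(np.array(pos)-st['tool_pos'])*100; r=(M.inv()*D).as_rotvec()
    X=M.as_matrix()[:,0]
    print('t',round(st['time'],2),'pos',st['tool_pos'].round(4),'head',np.degrees(np.arctan2(X[1],X[0])).round(2),'q',st['q'].round(2),'F',st['wrist_force'].round(2),'w',round(st['width'],3))
    print('slide',s.round(2).tolist(),'rot',r.round(4).tolist()); return s,r
E
python3 - <<'E'
from h import *
rel([.516,.311,.2],3.9)
E
```

```text
t 2.0 pos [ 0.2886 -0.6102  0.2393] head 25.31 q [-1.17  0.26  1.6   0.    1.27 -0.04] F [-0.49 -0.02  0.55] w 0.999
slide [59.94, -73.55, 3.93] rot [-0.0, -0.0, 0.3737]
```

Candidates for the level in the top picture: (180,257), about 197 mm long; (123,236), about 152 mm; (239,291), about 149 mm. The crop confirms that (180,257) is the largest, so I'm going there.

play_rows(
  slide=[
    [59.9,-73.6,3.9],
    [59.9,-73.6,3.9],
    [59.9,-73.6,3.9],
    [59.9,-73.6,3.9],
    [59.9,-73.6,3.9],
    [59.9,-73.6,3.9],
    [59.9,-73.6,3.9],
    [59.9,-73.6,3.9],
    [59.9,-73.6,3.9],
    [59.9,-73.6,3.9],
    [59.9,-73.6,3.9],
    [59.9,-73.6,3.9],
  ],
  delta_rot=[
    [0,0,0.374],
    [0,0,0.374],
    [0,0,0.374],
    [0,0,0.374],
    [0,0,0.374],
    [0,0,0.374],
    [0,0,0.374],
    [0,0,0.374],
    [0,0,0.374],
    [0,0,0.374],
    [0,0,0.374],
    [0,0,0.374],
  ],
  hand=1,
)

```text
time: 3.0
tool_pos: [0.4081, -0.1233, 0.2191]
tcp_rot: [3.139, 0.106, 0.002]
wrist_force: [0.2, 0.2, -0.4]
width: 1.0
```

Run:
```python
from h import *
rel([.516,.311,.2],3.9)
```

```text
t 3.0 pos [ 0.4081 -0.1233  0.2191] head 3.85 q [-0.35 -0.21  2.13  0.    1.22  1.15] F [ 0.17  0.22 -0.43] w 1.0
slide [13.68, -42.6, 1.91] rot [0.0005, -0.0013, -0.0009]
```

play_rows(
  slide=[
    [13.7,-42.6,1.9],
    [13.7,-42.6,1.9],
    [13.7,-42.6,1.9],
    [13.7,-42.6,1.9],
    [13.7,-42.6,1.9],
    [13.7,-42.6,1.9],
    [13.7,-42.6,1.9],
    [13.7,-42.6,1.9],
    [13.7,-42.6,1.9],
    [13.7,-42.6,1.9],
    [13.7,-42.6,1.9],
    [13.7,-42.6,1.9],
  ],
  delta_rot=[
    [0,0,0],
    [0,0,0],
    [0,0,0],
    [0,0,0],
    [0,0,0],
    [0,0,0],
    [0,0,0],
    [0,0,0],
    [0,0,0],
    [0,0,0],
    [0,0,0],
    [0,0,0],
  ],
)

```text
time: 4.0
tool_pos: [0.5171, 0.3167, 0.1999]
tcp_rot: [-3.137, -0.112, -0.004]
wrist_force: [1.6, -0.3, 0.6]
width: 0.997
```

Run:
```python
from h import *
st=read_state();p=read_camera('wrist'); save(p,'w1.png'); s,r=rel([.516,.311,.018],3.9,st)
g=cv2.cvtColor(p['image'],cv2.COLOR_RGB2GRAY)
corn=[[.1,.017],[.1,-.017],[-.1,-.017],[-.1,.017]]
v,u=np.mgrid[0:480:2,0:640:2]; uv=np.c_[u.ravel(),v.ravel()]; X=by_depth(p,uv,st)
m=(X[:,2]>.033)&(X[:,2]<.05); Y=X[m]; print(m.sum(),Y.min(0),Y.max(0))
print(cv2.minAreaRect(Y[:,:2].astype(np.float32)), np.median(Y[:,2]))
```

```text
t 4.0 pos [0.5171 0.3167 0.1999] head 4.08 q [0.51 0.16 1.8  0.   1.18 2.01] F [ 1.63 -0.28  0.57] w 0.997
slide [-0.2, 0.61, 18.18] rot [-0.0024, -0.0028, 0.0032]
2252 [0.41828023 0.03726011 0.03301912] [0.61798907 0.33402583 0.04550833]
((0.5203336477279663, 0.18528702855110168), (0.1970050185918808, 0.2925165295600891), 1.4934684038162231) 0.03975212194720937
```

View pics/w1.png

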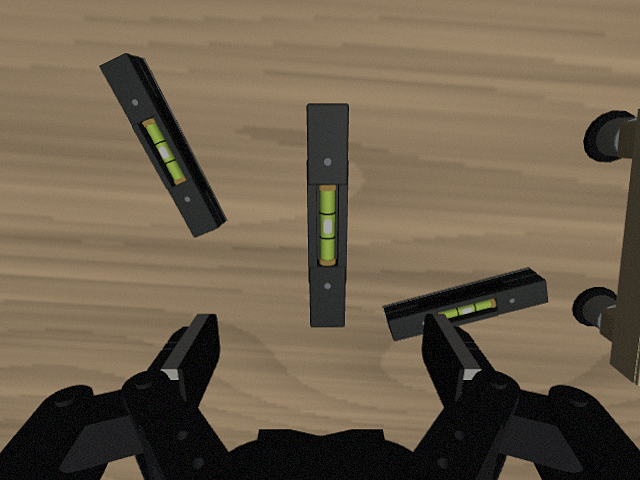

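Run:
```python
from h import *
st=read_state();p=read_camera('wrist')
g=cv2.cvtColor(p['image'],cv2.COLOR_RGB2GRAY)
m=np.zeros_like(g); m[90:340,290:365]=((g<80)*255)[90:340,290:365]
c=max(cv2.findContours(m,cv2.RETR_EXTERNAL,cv2.CHAIN_APPROX_NONE)[0],key=cv2.contourArea).reshape(-1,2)
w=at_z(p,c,.04,st)[:,:2].astype(np.float32); r=cv2.minAreaRect(w); print(r)
rel([r[0][0],r[0][1],.018],4.,st)
t=read_camera('top')
for q in [(.516,.311,.018)]: print(proj(t,q))
```

```text
((0.517350435256958, 0.31174179911613464), (0.19569797813892365, 0.03431560844182968), 4.395503044128418)
t 4.05 pos [0.5163 0.3139 0.1997] head 4.07 q [ 0.51  0.16  1.8  -0.    1.18  2.01] F [ 0.77 -1.15 -0.05] w 1.0
slide [0.07, 0.22, 18.17] rot [0.0002, -0.0012, 0.0013]
[[180.32241325 256.87890649]]
```

play_rows(
  slide=[
    [0.1,0.2,3],
    [0.1,0.2,7],
    [0.1,0.2,11],
    [0.1,0.2,14],
    [0.1,0.2,16],
    [0.1,0.2,17.2],
    [0.1,0.2,17.9],
    [0.1,0.2,18.1],
    [0.1,0.2,18.1],
  ],
  delta_rot=[
    [0,0,0],
    [0,0,0],
    [0,0,0],
    [0,0,0],
    [0,0,0],
    [0,0,0],
    [0,0,0],
    [0,0,0],
    [0,0,0],
  ],
)

```text
time: 4.9
tool_pos: [0.5178, 0.3084, 0.0196]
tcp_rot: [3.139, 0.106, 0.003]
wrist_force: [0.4, -0.1, -0.2]
width: 0.998
```

play_rows(
  slide=[
    [0,0,0],
    [0,0,0],
    [0,0,0],
    [0,0,0],
    [0,0,0],
    [0,0,0],
  ],
  delta_rot=[
    [0,0,0],
    [0,0,0],
    [0,0,0],
    [0,0,0],
    [0,0,0],
    [0,0,0],
  ],
  hand=0.3,
  force=40,
)

```text
time: 5.4
tool_pos: [0.5188, 0.3096, 0.0211]
tcp_rot: [-3.139, -0.106, -0.006]
wrist_force: [-0.8, 3.0, 5.3]
width: 0.381
```

Run:
```python
from h import *
st=read_state();p=read_camera('wrist');save(p,'w2.png')
rel([.5173,.3117,.2],4.3,st)
```

```text
t 5.4 pos [0.5188 0.3096 0.0211] head 3.87 q [ 0.5   0.35  1.94 -0.    0.85  2.  ] F [-0.84  2.96  5.32] w 0.381
slide [-0.06, -0.23, -17.89] rot [-0.0008, -0.0041, -0.0076]
```

View pics/w2.png

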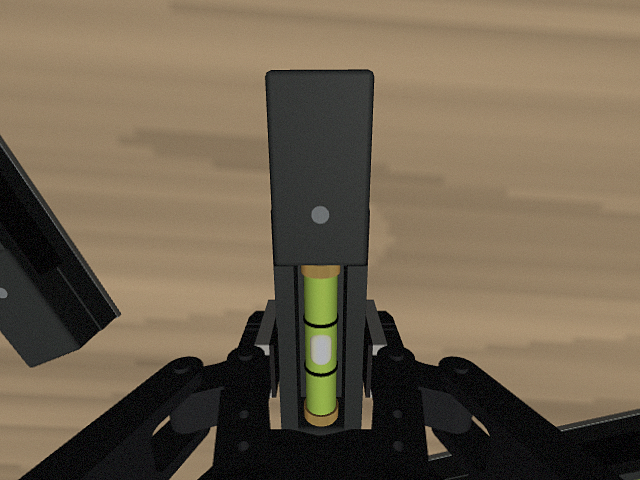

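play_rows(
  slide=[
    [0,0,-2],
    [0,0,-5],
    [0,0,-9],
    [0,0,-13],
    [0.2,3,-15],
    [0.4,6,-16],
    [0.6,9.5,-16],
    [0.7,13,-16],
    [0.8,16.5,-16],
    [0.9,20,-16],
    [0.9,23.5,-16],
    [0.9,27,-16],
  ],
  delta_rot=[
    [0,0,0],
    [0,0,0],
    [0,0,0],
    [0,0,0],
    [0,0,-0.1],
    [0,0,-0.22],
    [0,0,-0.34],
    [0,0,-0.46],
    [0,0,-0.58],
    [0,0,-0.7],
    [0,0,-0.82],
    [0,0,-0.94],
  ],
  hand=0.2,
  force=60,
)

```text
time: 6.45
tool_pos: [0.5432, 0.0391, 0.1787]
tcp_rot: [-2.747, -1.523, 0.0]
wrist_force: [0.4, -0.6, -5.4]
width: 0.375
```

Run:
```python
from h import *
rel([.5526,-.0763,.18],103.25)
```

```text
t 6.45 pos [0.5432 0.0391 0.1787] head 58.02 q [0.03 0.07 1.95 0.   1.13 0.58] F [ 0.45 -0.55 -5.37] w 0.375
slide [-9.29, 6.91, -0.14] rot [-0.0005, -0.0004, -0.7893]
```

play_rows(
  slide=[
    [-2,1.5,0],
    [-4,3,0],
    [-6,4.5,0],
    [-8,6,0],
    [-9,6.7,0.5],
    [-9.3,6.9,1.2],
    [-9.3,6.9,2],
    [-9.3,6.9,2.5],
    [-9.3,6.9,3],
    [-9.3,6.9,3],
  ],
  delta_rot=[
    [0,0,-0.12],
    [0,0,-0.24],
    [0,0,-0.36],
    [0,0,-0.48],
    [0,0,-0.6],
    [0,0,-0.7],
    [0,0,-0.77],
    [0,0,-0.789],
    [0,0,-0.789],
    [0,0,-0.789],
  ],
)

```text
time: 7.28
tool_pos: [0.5506, -0.0758, 0.1461]
tcp_rot: [-1.95, -2.458, 0.003]
wrist_force: [-0.2, -0.5, -6.2]
width: 0.376
```

Run:
```python
from h import *
rel([.5526,-.0763,.112],103.25)
p=read_camera('side');save(p,'s2.png',(220,120,460,320),3)
```

```text
t 7.28 pos [ 0.5506 -0.0758  0.1461] head 103.15 q [-0.18  0.12  1.95  0.    1.07 -0.41] F [-0.18 -0.54 -6.21] w 0.376
slide [-0.1, 0.2, 3.41] rot [-0.0046, -0.0023, -0.0017]
```

View pics/s2.png

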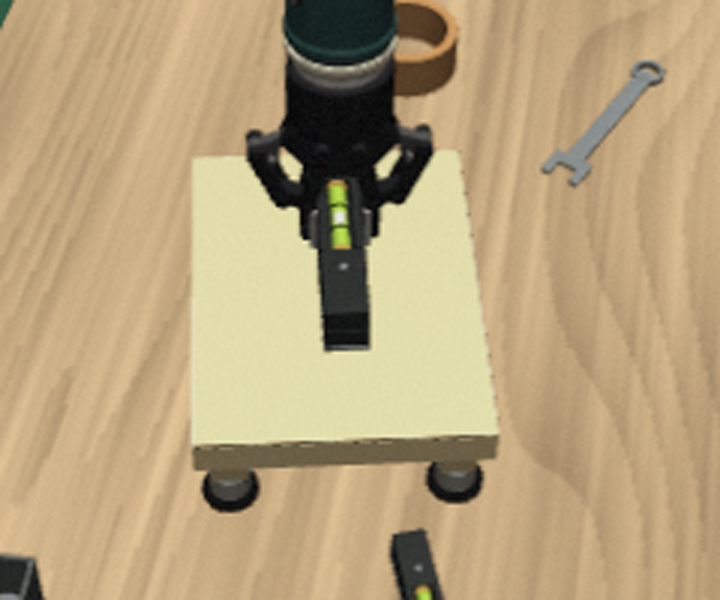

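play_rows(
  slide=[
    [0,0.1,0.6],
    [0,0.1,1.4],
    [0,0.1,2.2],
    [0,0.1,2.8],
    [0,0.1,3.2],
    [0,0.1,3.4],
    [0,0.1,3.4],
  ],
  delta_rot=[
    [0,0,0],
    [0,0,0],
    [0,0,0],
    [0,0,0],
    [0,0,0],
    [0,0,0],
    [0,0,0],
  ],
)

```text
time: 7.92
tool_pos: [0.5515, -0.0754, 0.1122]
tcp_rot: [-1.949, -2.458, 0.003]
wrist_force: [0.4, -0.1, -6.8]
width: 0.376
```

play_rows(
  slide=[
    [0,0,0.1],
    [0,0,0.1],
    [0,0,0.1],
  ],
  delta_rot=[
    [0,0,0],
    [0,0,0],
    [0,0,0],
  ],
)

```text
time: 8.17
tool_pos: [0.5518, -0.0755, 0.1115]
tcp_rot: [-1.95, -2.458, 0.003]
wrist_force: [0.2, 0.1, -5.6]
width: 0.371
```

play_rows(
  slide=[
    [0,0,0.1],
    [0,0,0.15],
    [0,0,0.2],
    [0,0,0.2],
  ],
  delta_rot=[
    [0,0,0],
    [0,0,0],
    [0,0,0],
    [0,0,0],
  ],
)

```text
time: 8.5
tool_pos: [0.5517, -0.0755, 0.1095]
tcp_rot: [-1.949, -2.458, 0.003]
wrist_force: [0.5, -0.5, -5.7]
width: 0.376
```

play_rows(
  slide=[
    [0,0,0.05],
    [0,0,0.1],
    [0,0,0.1],
  ],
  delta_rot=[
    [0,0,0],
    [0,0,0],
    [0,0,0],
  ],
)

```text
time: 8.75
tool_pos: [0.5519, -0.0756, 0.1089]
tcp_rot: [-1.95, -2.458, 0.003]
wrist_force: [-1.2, -1.0, -2.2]
width: 0.38
```

play_rows(
  slide=[
    [0,0,0.05],
    [0,0,0.05],
  ],
  delta_rot=[
    [0,0,0],
    [0,0,0],
  ],
)

```text
time: 8.92
tool_pos: [0.5519, -0.0757, 0.1087]
tcp_rot: [-1.949, -2.459, 0.003]
wrist_force: [-1.6, -0.4, -2.6]
width: 0.372
```

play_rows(
  slide=[
    [0,0,0],
    [0,0,0],
    [0,0,0],
    [0,0,0],
    [0,0,0],
  ],
  delta_rot=[
    [0,0,0],
    [0,0,0],
    [0,0,0],
    [0,0,0],
    [0,0,0],
  ],
  hand=0.75,
)

```text
time: 9.33
tool_pos: [0.5524, -0.0757, 0.1092]
tcp_rot: [-1.95, -2.459, 0.002]
wrist_force: [0.8, -0.1, -0.1]
width: 0.758
```

Run:
```python
from h import *
rel([.5526,-.0763,.2],103.25)
p=read_camera('wrist');save(p,'w3.png')
```

```text
t 9.33 pos [ 0.5524 -0.0757  0.1092] head 103.18 q [-0.18  0.16  1.98  0.    1.   -0.41] F [ 0.82 -0.1  -0.08] w 0.758
slide [-0.05, -0.02, -9.08] rot [-0.0028, -0.0015, -0.0013]
```

View pics/w3.png

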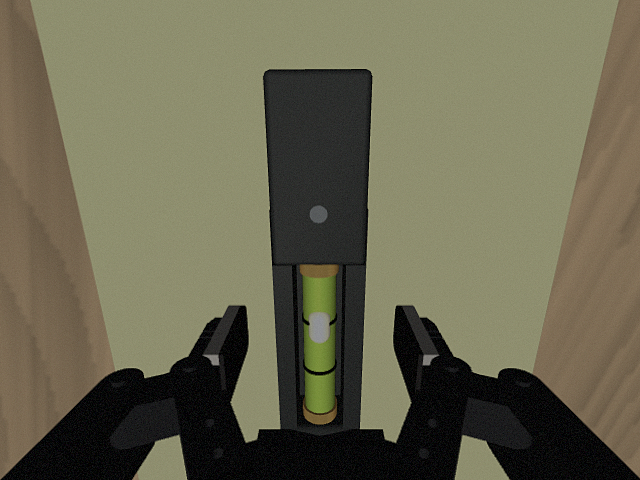

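play_rows(
  slide=[
    [0,0,-1],
    [0,0,-3],
    [0,0,-6],
    [0,0,-9],
    [0,0,-10],
    [0,0,-10],
    [0,0,-10],
    [0,0,-10],
    [0,0,-10],
    [0,0,-10],
    [0,0,-10],
    [0,0,-10],
  ],
  delta_rot=[
    [0,0,0],
    [0,0,0],
    [0,0,0],
    [0,0,0],
    [0,0,0],
    [0,0,0],
    [0,0,0],
    [0,0,0],
    [0,0,0],
    [0,0,0],
    [0,0,0],
    [0,0,0],
  ],
)

```text
time: 10.38
tool_pos: [0.5521, -0.0757, 0.208]
tcp_rot: [-1.949, -2.458, 0.004]
wrist_force: [0.1, 0.9, -0.6]
width: 0.745
```

play_rows(
  slide=[
    [0,0,0],
    [0,0,0],
    [0,0,0],
    [0,0,0],
    [0,0,0],
    [0,0,0],
  ],
  delta_rot=[
    [0,0,0],
    [0,0,0],
    [0,0,0],
    [0,0,0],
    [0,0,0],
    [0,0,0],
  ],
)

```text
time: 10.88
tool_pos: [0.5521, -0.0757, 0.2081]
tcp_rot: [-1.949, -2.458, 0.004]
wrist_force: [0.2, -0.1, 0.5]
width: 0.753
```

Run:
```python
from h import *
rel([.5526,-.0763,.2],103.25)
p=read_camera('wrist');save(p,'w4.png'); save(p,'w4c.png',(260,80,380,380),2)
t=read_camera('top');save(t,'t4.png',(300,190,400,290),6)
p=read_camera('side');save(p,'s4.png',(270,150,390,270),5)
```

```text
t 10.88 pos [ 0.5521 -0.0757  0.2081] head 103.17 q [-0.18  0.07  1.89  0.    1.19 -0.41] F [ 0.24 -0.13  0.52] w 0.753
slide [-0.07, 0.04, 0.81] rot [-0.0047, -0.0023, -0.0014]
```

View pics/w4.png

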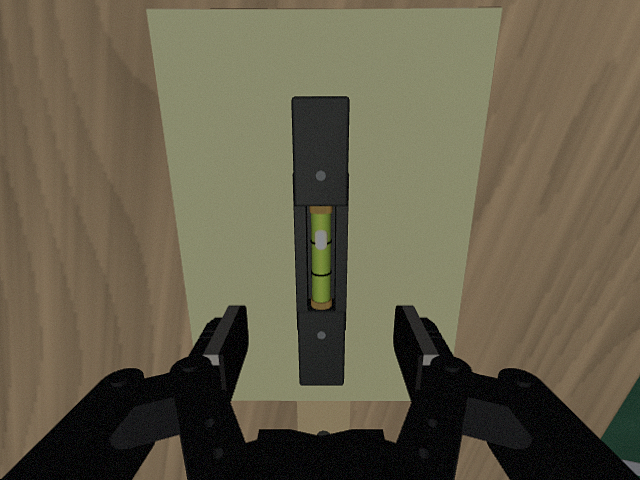

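View pics/s4.png

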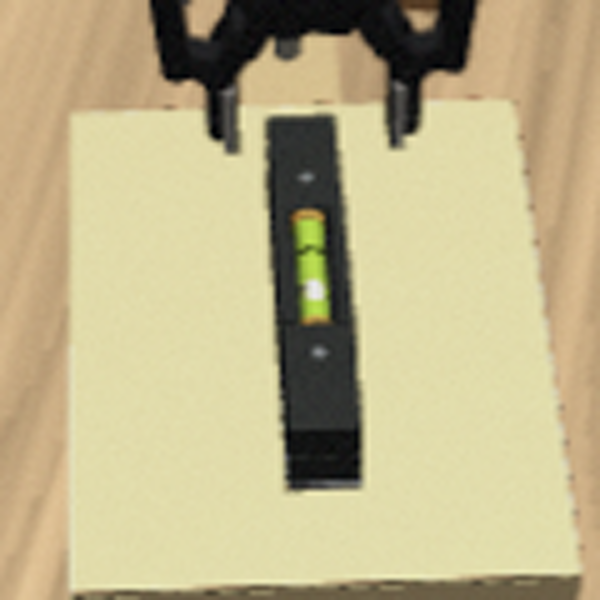

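```bash
cat >> h.py <<'E'
def bubble(p,c0,c1,col,hw=3,prn=True):
    """profile along vial from pixel c0 to c1 (col ignored): returns arrays"""
    n=400; t=np.linspace(0,1,n); a=np.array(c0,float);b=np.array(c1,float); d=(b-a)/np.linalg.norm(b-a); nn=np.array([-d[1],d[0]])
    out=[]
    for k in np.linspace(-hw,hw,7):
        q=a+np.outer(t,b-a)+nn*k
        out.append(cv2.remap(p['image'],q[:,0].astype(np.float32)[None],q[:,1].astype(np.float32)[None],cv2.INTER_LINEAR)[0].astype(float))
    o=np.mean(out,0); return t,o
E
python3 - <<'E'
from h import *
st=read_state();p=read_camera('wrist')
for v in range(204,316,2): print(v,p['image'][v-1:v+2,317:326].reshape(-1,3).mean(0).round().astype(int),p['image'][v,310:333,2].tolist())
print(at_z(p,[[321,210],[321,304],[321,240],[321,274]],.12,st).round(4))
E
```

```text
204 [33 34 34] [33, 43, 36, 34, 36, 44, 39, 40, 45, 38, 35, 35, 37, 33, 33, 27, 36, 38, 34, 35, 39, 27, 35]
206 [76 65 39] [37, 39, 43, 43, 37, 41, 40, 47, 42, 44, 36, 38, 37, 34, 43, 37, 38, 44, 41, 42, 41, 24, 17]
208 [114  93  53] [46, 47, 52, 50, 51, 53, 51, 48, 57, 54, 54, 56, 52, 52, 50, 54, 52, 52, 49, 51, 44, 35, 28]
210 [110  91  50] [44, 43, 56, 51, 46, 57, 48, 48, 52, 47, 57, 49, 53, 50, 49, 53, 50, 55, 51, 49, 46, 33, 22]
212 [111  91  51] [40, 43, 46, 51, 50, 51, 54, 43, 54, 53, 49, 52, 49, 54, 52, 50, 51, 56, 47, 53, 37, 39, 41]
214 [115 119  55] [44, 25, 38, 42, 52, 47, 54, 52, 57, 55, 62, 59, 54, 54, 53, 51, 49, 42, 42, 38, 26, 35, 49]
216 [117 136  58] [47, 23, 37, 47, 51, 53, 54, 59, 55, 59, 65, 57, 56, 59, 54, 51, 42, 43, 43, 39, 31, 31, 50]
218 [117 135  58] [44, 35, 40, 48, 48, 45, 52, 53, 61, 62, 60, 63, 59, 59, 55, 53, 47, 46, 42, 30, 27, 27, 44]
220 [116 135  58] [43, 31, 38, 42, 49, 51, 57, 52, 57, 61, 63, 63, 63, 52, 54, 49, 48, 48, 41, 34, 19, 30, 48]
222 [116 134  57] [46, 27, 35, 45, 46, 43, 56, 54, 59, 61, 59, 64, 55, 56, 51, 50, 51, 46, 32, 35, 26, 42, 
[... 4578 characters left out ...]
53, 54, 53, 51, 49, 55, 48, 56, 49, 48, 40, 36, 15]
306 [112  92  52] [8, 21, 44, 54, 55, 49, 49, 51, 55, 51, 55, 51, 54, 49, 50, 51, 54, 55, 56, 50, 41, 14, 0]
308 [104  85  48] [18, 18, 2, 21, 45, 35, 48, 53, 57, 54, 57, 51, 55, 53, 58, 50, 47, 45, 36, 16, 4, 8, 12]
310 [41 37 27] [19, 18, 20, 27, 20, 21, 21, 21, 23, 20, 30, 22, 18, 7, 14, 21, 19, 22, 15, 28, 26, 18, 12]
312 [31 32 31] [26, 34, 32, 34, 30, 39, 45, 34, 39, 32, 28, 34, 33, 29, 38, 30, 38, 35, 29, 35, 35, 36, 35]
314 [38 39 39] [41, 40, 37, 46, 39, 40, 39, 45, 37, 39, 40, 40, 45, 41, 36, 41, 37, 38, 39, 40, 35, 37, 43]
[[ 0.5446 -0.0453  0.12  ]
 [ 0.56   -0.1106  0.12  ]
 [ 0.5492 -0.0649  0.12  ]
 [ 0.5548 -0.0885  0.12  ]]
```

View pics/w4c.png

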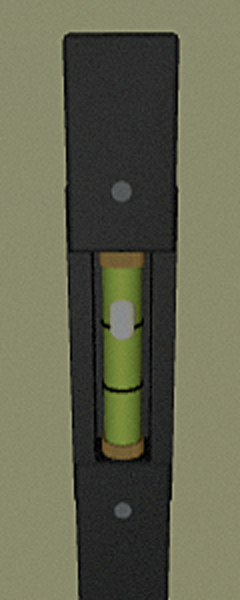

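Run:
```python
from h import *
rel([.599,-.275,.2],120)
```

```text
t 11.08 pos [ 0.5521 -0.0757  0.208 ] head 103.18 q [-0.18  0.07  1.89  0.    1.19 -0.41] F [-0.35 -0.77  0.45] w 0.751
slide [-20.48, 0.03, 0.76] rot [-0.0044, -0.003, -0.2936]
```

play_rows(
  slide=[
    [-3,0,0],
    [-7,0,0.3],
    [-11,0,0.5],
    [-15,0,0.7],
    [-18,0,0.7],
    [-20,0,0.7],
    [-20.5,0,0.7],
    [-20.5,0,0.7],
    [-20.5,0,0.7],
  ],
  delta_rot=[
    [0,0,-0.05],
    [0,0,-0.1],
    [0,0,-0.15],
    [0,0,-0.2],
    [0,0,-0.25],
    [-0.004,-0.003,-0.29],
    [-0.004,-0.003,-0.294],
    [-0.004,-0.003,-0.294],
    [-0.004,-0.003,-0.294],
  ],
  hand=1,
)

```text
time: 11.83
tool_pos: [0.5985, -0.2747, 0.2003]
tcp_rot: [-1.571, -2.719, -0.0]
wrist_force: [-0.6, 0.7, -0.2]
width: 1.001
```

Run:
```python
from h import *
st=read_state();p=read_camera('wrist');save(p,'w5.png');rel([.599,-.275,.102],120,st)
t=read_camera('top');save(t,'t5.png',(300,160,480,300),4)
for q in [(.599,-.275,.122)]: print(proj(p,q,st))
```

```text
t 11.83 pos [ 0.5985 -0.2747  0.2003] head 119.95 q [-0.47  0.26  1.68  0.    1.2  -0.99] F [-0.61  0.71 -0.21] w 1.001
slide [-0.06, 0.03, 9.83] rot [-0.0005, -0.0013, -0.0009]
[[321.18250883 261.98609925]]
```

View pics/w5.png

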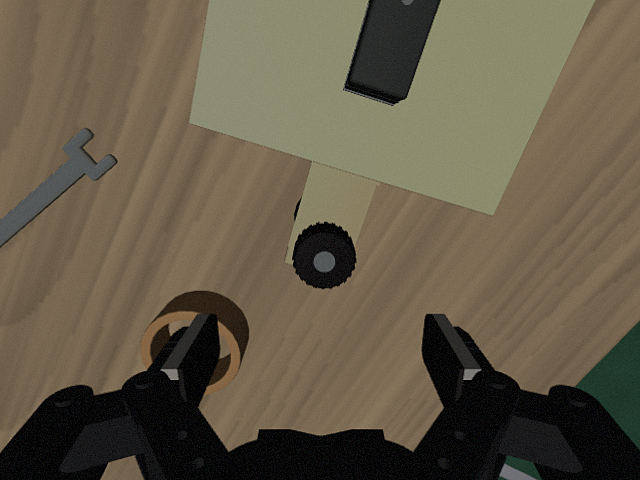

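View pics/t5.png

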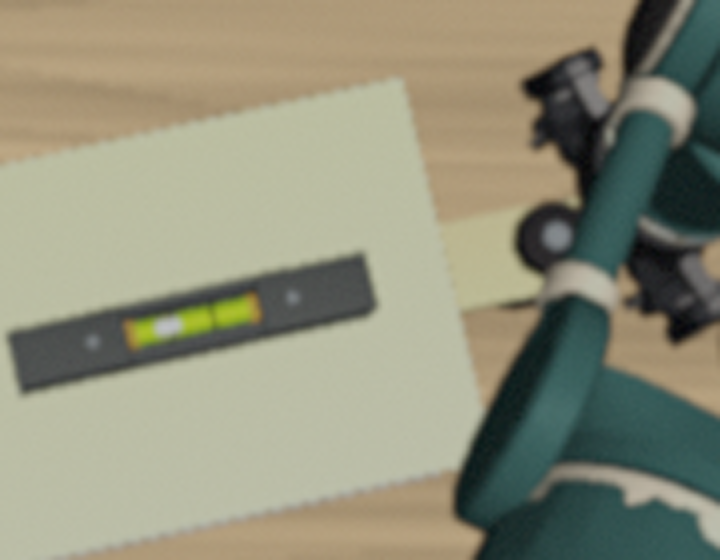

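Run:
```python
from h import *
st=read_state();p=read_camera('wrist')
g=cv2.cvtColor(p['image'],cv2.COLOR_RGB2GRAY)
m=np.zeros_like(g); m[215:295,290:362]=((g>75)*255)[215:295,290:362]; m2=np.zeros_like(m); cv2.circle(m2,(324,261),16,255,-1); m&=m2
M=cv2.moments(m,True); c=(M['m10']/M['m00'],M['m01']/M['m00']); print(c,M['m00'])
X=at_z(p,[c],.122,st)[0]; print(X, p['depth'][261,324], by_depth(p,[c],st)); rel([X[0],X[1],.103],120,st)
```

```text
(323.1158536585366, 262.1737804878049) 328.0
[ 0.60027398 -0.27375855  0.122     ] 0.22905657 [[ 0.60021179 -0.27365604  0.12230752]]
t 11.93 pos [ 0.5985 -0.2739  0.2005] head 120.05 q [-0.47  0.26  1.68  0.    1.2  -0.99] F [-0.53  0.67  0.13] w 1.004
slide [-0.08, 0.16, 9.75] rot [-0.0004, -0.0009, 0.0009]
```

play_rows(
  slide=[
    [-0.1,0.15,2],
    [-0.1,0.15,5],
    [-0.1,0.15,7.5],
    [-0.1,0.15,9],
    [-0.1,0.15,9.6],
    [-0.1,0.15,9.7],
    [-0.1,0.15,9.7],
  ],
  delta_rot=[
    [0,0,0],
    [0,0,0],
    [0,0,0],
    [0,0,0],
    [0,0,0],
    [0,0,0],
    [0,0,0],
  ],
)

```text
time: 12.57
tool_pos: [0.6007, -0.2732, 0.1041]
tcp_rot: [-1.568, -2.722, -0.0]
wrist_force: [-0.4, -0.1, 0.7]
width: 1.001
```

play_rows(
  slide=[
    [0,0,0],
    [0,0,0],
    [0,0,0],
    [0,0,0],
    [0,0,0],
    [0,0,0],
  ],
  delta_rot=[
    [0,0,0],
    [0,0,0],
    [0,0,0],
    [0,0,0],
    [0,0,0],
    [0,0,0],
  ],
  hand=0.3,
  force=30,
)

```text
time: 13.07
tool_pos: [0.6007, -0.274, 0.1058]
tcp_rot: [1.567, 2.722, -0.001]
wrist_force: [-2.1, -0.2, 5.7]
width: 0.454
```

Run:
```python
from h import *
st=read_state();p=read_camera('wrist');save(p,'w6.png');rel([.6,-.274,.103],120,st)
t=read_camera('top');save(t,'t6.png',(300,160,480,300),4)
```

```text
t 13.07 pos [ 0.6007 -0.274   0.1058] head 120.13 q [-0.47  0.34  1.76 -0.    1.04 -0.99] F [-2.13 -0.22  5.74] w 0.454
slide [0.04, -0.06, 0.28] rot [-0.0005, 0.001, 0.0023]
```

View pics/w6.png

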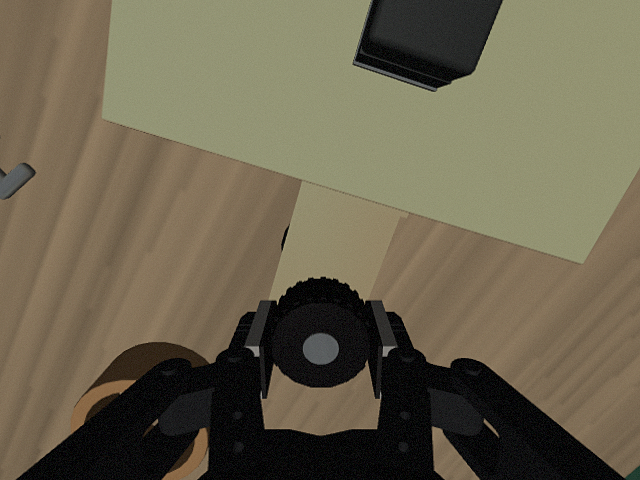

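View pics/t6.png

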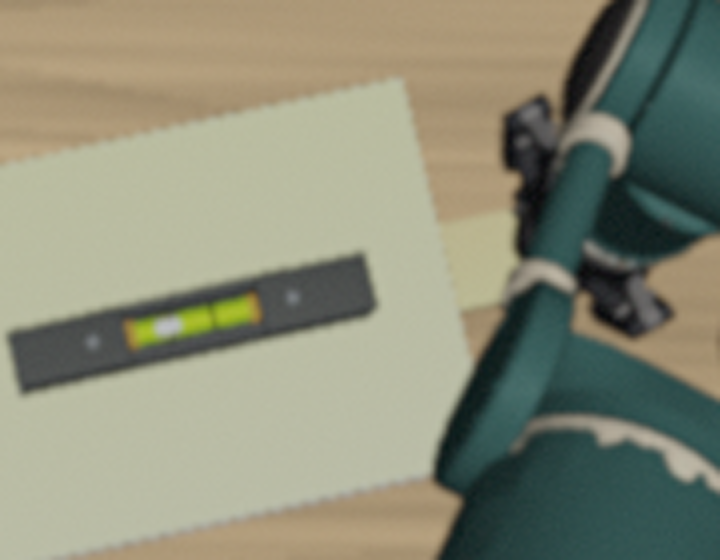

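play_rows(
  slide=[
    [0,0,0],
    [0,0,0],
    [0,0,0],
    [0,0,0],
    [0,0,0],
    [0,0,0],
    [0,0,0],
    [0,0,0],
    [0,0,0],
    [0,0,0],
    [0,0,0],
    [0,0,0],
  ],
  delta_rot=[
    [0,0,0.05],
    [0,0,0.15],
    [0,0,0.27],
    [0,0,0.39],
    [0,0,0.51],
    [0,0,0.63],
    [0,0,0.75],
    [0,0,0.87],
    [0,0,0.99],
    [0,0,1.11],
    [0,0,1.23],
    [0,0,1.3],
  ],
)

```text
time: 14.17
tool_pos: [0.6005, -0.274, 0.1058]
tcp_rot: [2.898, 1.21, -0.001]
wrist_force: [-0.3, 0.5, -1.1]
width: 0.46
```

play_rows(
  slide=[
    [0,0,0],
    [0,0,0],
    [0,0,0],
    [0,0,0],
    [0,0,0],
    [0,0,0],
    [0,0,0],
    [0,0,0],
    [0,0,0],
    [0,0,0],
  ],
  delta_rot=[
    [0,0,0.05],
    [0,0,0.15],
    [0,0,0.27],
    [0,0,0.39],
    [0,0,0.5],
    [0,0,0.57],
    [0,0,0.6],
    [0,0,0.6],
    [0,0,0.6],
    [0,0,0.6],
  ],
)

```text
time: 15.0
tool_pos: [0.6005, -0.274, 0.1058]
tcp_rot: [3.127, 0.301, -0.0]
wrist_force: [-0.1, -0.3, -0.1]
width: 0.458
```

play_rows(
  slide=[
    [0,0,0],
    [0,0,0],
    [0,0,0],
    [0,0,0],
    [0,0,0],
    [0,0,0],
    [0,0,0],
    [0,0,0],
    [0,0,0],
    [0,0,0],
    [0,0,0],
    [0,0,0],
  ],
  delta_rot=[
    [0,0,0],
    [0,0,0],
    [0,0,0],
    [0,0,0],
    [0,0,0],
    [0,0,0],
    [0,0,0],
    [0,0,0],
    [0,0,0],
    [0,0,0],
    [0,0,0],
    [0,0,0],
  ],
)

```text
time: 16.0
tool_pos: [0.6005, -0.274, 0.1058]
tcp_rot: [3.127, 0.3, -0.0]
wrist_force: [0.5, 0.0, -0.6]
width: 0.462
```

Run:
```python
from h import *
st=read_state();rel([.6,-.274,.103],120,st)
t=read_camera('top');save(t,'t7.png',(325,225,375,255),14)
s=read_camera('side');save(s,'s7.png',(305,170,355,230),9)
```

```text
t 16.0 pos [ 0.6005 -0.274   0.1058] head 10.98 q [-0.47  0.34  1.76 -0.    1.04  0.91] F [ 0.49  0.   -0.6 ] w 0.462
slide [-0.05, -0.01, 0.28] rot [0.0001, 0.0007, -1.9028]
```

View pics/t7.png

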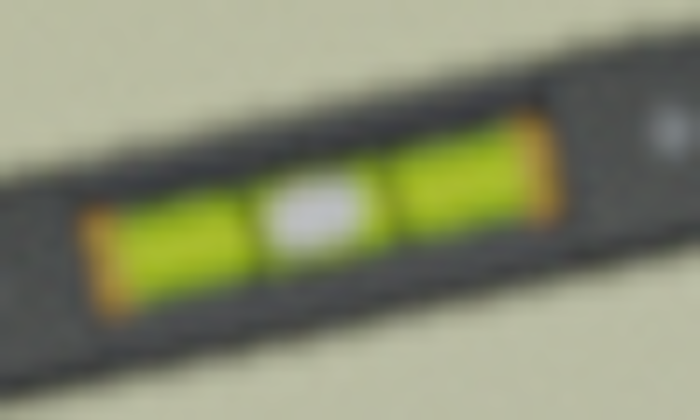

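View pics/s7.png

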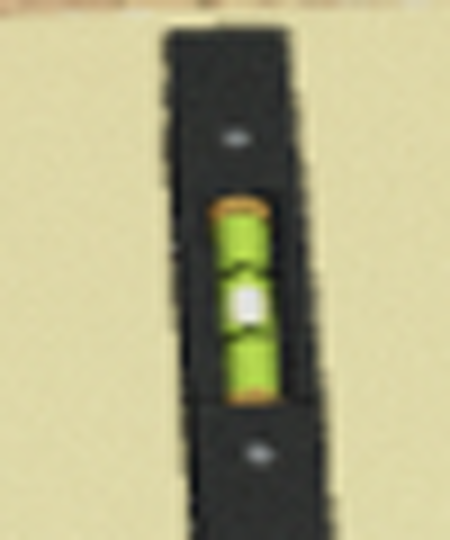

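play_rows(
  slide=[
    [0,0,0],
    [0,0,0],
    [0,0,0],
    [0,0,0],
    [0,0,0],
    [0,0,0],
    [0,0,0],
    [0,0,0],
    [0,0,0],
    [0,0,0],
    [0,0,0],
    [0,0,0],
  ],
  delta_rot=[
    [0,0,0.06],
    [0,0,0.12],
    [0,0,0.18],
    [0,0,0.19],
    [0,0,0.19],
    [0,0,0.19],
    [0,0,0.19],
    [0,0,0.19],
    [0,0,0.19],
    [0,0,0.19],
    [0,0,0.19],
    [0,0,0.19],
  ],
)

```text
time: 17.1
tool_pos: [0.6005, -0.274, 0.1058]
tcp_rot: [3.141, 0.003, -0.0]
wrist_force: [0.9, 0.2, -1.0]
width: 0.455
```

play_rows(
  slide=[
    [0,0,0],
    [0,0,0],
    [0,0,0],
    [0,0,0],
    [0,0,0],
    [0,0,0],
  ],
  delta_rot=[
    [0,0,0],
    [0,0,0],
    [0,0,0],
    [0,0,0],
    [0,0,0],
    [0,0,0],
  ],
  hand=1,
)

```text
time: 17.6
tool_pos: [0.6006, -0.274, 0.106]
tcp_rot: [3.141, 0.003, 0.0]
wrist_force: [-0.3, -0.3, -0.2]
width: 0.999
```

Run:
```python
from h import *
st=read_state();rel([.6,-.274,.2],10.98,st)
t=read_camera('top');save(t,'t8.png',(325,225,375,255),14)
s=read_camera('side');save(s,'s8.png',(305,170,355,230),9)
```

```text
t 17.6 pos [ 0.6006 -0.274   0.106 ] head 0.11 q [-0.47  0.34  1.76 -0.    1.04  1.1 ] F [-0.35 -0.26 -0.16] w 0.999
slide [-0.06, 0.0, -9.4] rot [0.0008, 0.0001, -0.1898]
```

View pics/t8.png

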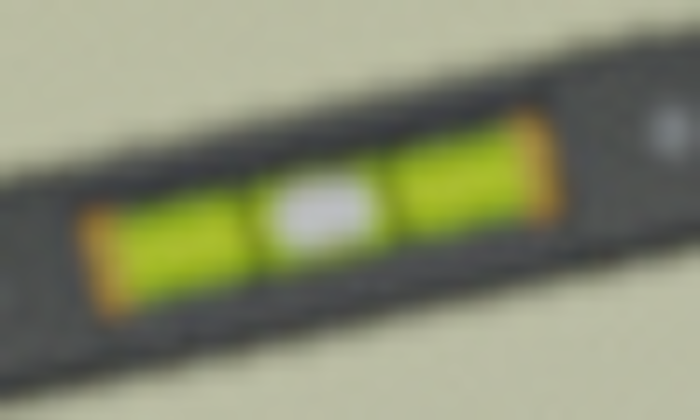

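play_rows(
  slide=[
    [0,0,-2],
    [0,0,-5],
    [0,0,-8],
    [0,0,-9.4],
    [0,0,-9.4],
  ],
  delta_rot=[
    [0,0,0],
    [0,0,0],
    [0,0,0],
    [0,0,0],
    [0,0,0],
  ],
)

```text
time: 18.12
tool_pos: [0.6033, -0.2753, 0.2053]
tcp_rot: [3.137, 0.003, 0.013]
wrist_force: [0.9, -0.2, -0.0]
width: 1.0
```

Run:
```python
from h import *
rel([.552,-.077,.19],13.2)
```

```text
t 18.12 pos [ 0.6033 -0.2753  0.2053] head 0.11 q [-0.47  0.26  1.68 -0.    1.2   1.1 ] F [ 0.89 -0.18 -0.04] w 1.0
slide [-5.11, -19.85, 1.4] rot [0.0057, -0.0075, -0.2285]
```

play_rows(
  slide=[
    [-1,-3,0],
    [-2,-7,0.3],
    [-3,-11,0.6],
    [-4,-15,1],
    [-4.6,-18,1.3],
    [-5,-19.5,1.4],
    [-5.1,-19.9,1.4],
    [-5.1,-19.9,1.4],
    [-5.1,-19.9,1.4],
    [-5.1,-19.9,1.4],
  ],
  delta_rot=[
    [0,0,-0.05],
    [0,0,-0.1],
    [0.003,-0.004,-0.15],
    [0.005,-0.007,-0.2],
    [0.005,-0.007,-0.22],
    [0.005,-0.007,-0.228],
    [0.005,-0.007,-0.228],
    [0.005,-0.007,-0.228],
    [0.005,-0.007,-0.228],
    [0.005,-0.007,-0.228],
  ],
)

```text
time: 18.95
tool_pos: [0.5527, -0.0779, 0.1901]
tcp_rot: [3.12, 0.358, 0.002]
wrist_force: [-0.1, 0.9, -0.2]
width: 0.998
```

Run:
```python
from h import *
st=read_state();rel([.552,-.077,.14],13.2,st)
p=read_camera('wrist');save(p,'w9.png')
t=read_camera('top');save(t,'t9.png',(290,170,430,290),5)
```

```text
t 18.95 pos [ 0.5527 -0.0779  0.1901] head 13.09 q [-0.18  0.08  1.91 -0.    1.15  1.16] F [-0.1   0.86 -0.17] w 0.998
slide [-0.05, -0.12, 5.01] rot [0.0016, -0.0008, -0.0019]
```

View pics/w9.png

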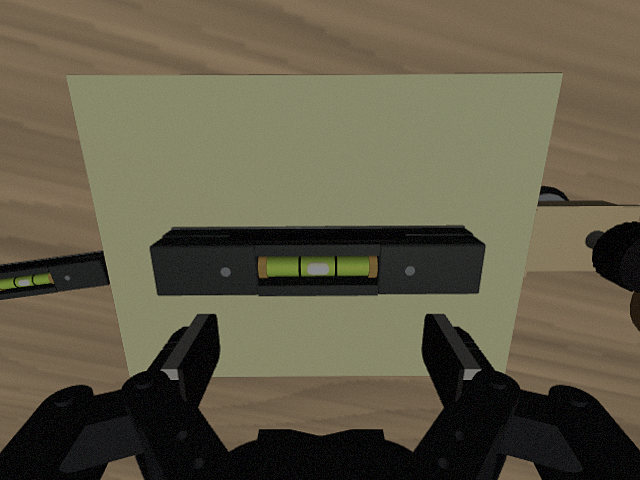

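View pics/t9.png

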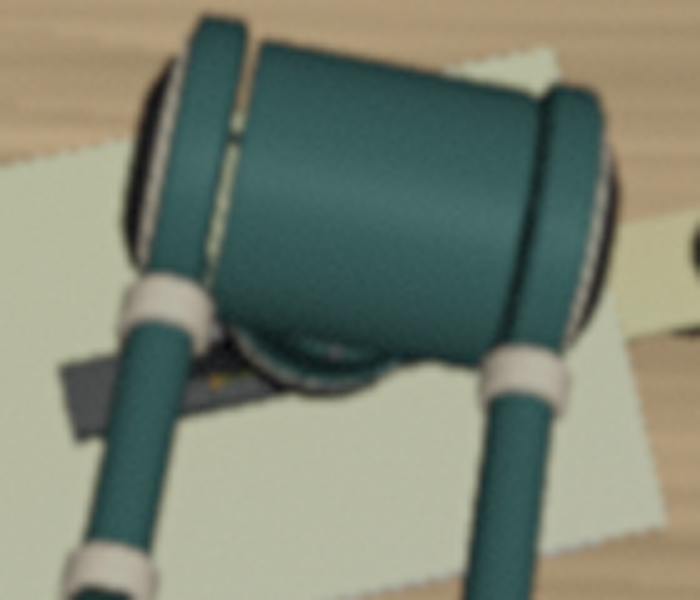

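play_rows(
  slide=[
    [0,-0.1,1],
    [0,-0.1,2.5],
    [0,-0.1,3.8],
    [0,-0.1,4.6],
    [0,-0.1,5],
    [0,-0.1,5],
    [0,-0.1,5],
  ],
  delta_rot=[
    [0,0,0],
    [0,0,0],
    [0,0,0],
    [0,0,0],
    [0,0,0],
    [0,0,0],
    [0,0,0],
  ],
)

```text
time: 19.63
tool_pos: [0.5524, -0.0771, 0.1399]
tcp_rot: [3.12, 0.357, 0.001]
wrist_force: [-0.3, -1.0, 0.7]
width: 1.0
```

play_rows(
  slide=[
    [0,0,0.1],
    [0,0,0.2],
    [0,0,0.3],
    [0,0,0.4],
    [0,0,0.4],
  ],
  delta_rot=[
    [0,0,0],
    [0,0,0],
    [0,0,0],
    [0,0,0],
    [0,0,0],
  ],
)

```text
time: 20.05
tool_pos: [0.5524, -0.077, 0.1359]
tcp_rot: [3.12, 0.357, 0.001]
wrist_force: [-0.4, 0.2, -0.5]
width: 0.996
```

play_rows(
  slide=[
    [0,0,0.1],
    [0,0,0.2],
    [0,0,0.3],
    [0,0,0.4],
    [0,0,0.4],
  ],
  delta_rot=[
    [0,0,0],
    [0,0,0],
    [0,0,0],
    [0,0,0],
    [0,0,0],
  ],
)

```text
time: 20.47
tool_pos: [0.5522, -0.077, 0.1316]
tcp_rot: [3.12, 0.357, 0.0]
wrist_force: [-0.4, 0.6, -0.1]
width: 1.004
```

play_rows(
  slide=[
    [0,0,0.1],
    [0,0,0.2],
    [0,0,0.3],
    [0,0,0.4],
    [0,0,0.4],
  ],
  delta_rot=[
    [0,0,0],
    [0,0,0],
    [0,0,0],
    [0,0,0],
    [0,0,0],
  ],
)

```text
time: 20.88
tool_pos: [0.552, -0.077, 0.1273]
tcp_rot: [3.12, 0.357, -0.001]
wrist_force: [0.2, 0.4, -1.0]
width: 1.002
```

Run:
```python
from h import *
st=read_state();rel([.552,-.077,.12],13.2,st)
p=read_camera('wrist');save(p,'w10.png')
```

```text
t 20.88 pos [ 0.552  -0.077   0.1273] head 13.06 q [-0.18  0.14  1.97 -0.    1.03  1.16] F [ 0.21  0.39 -0.97] w 1.002
slide [-0.0, 0.0, 0.73] rot [0.0008, 0.0005, -0.0024]
```

View pics/w10.png

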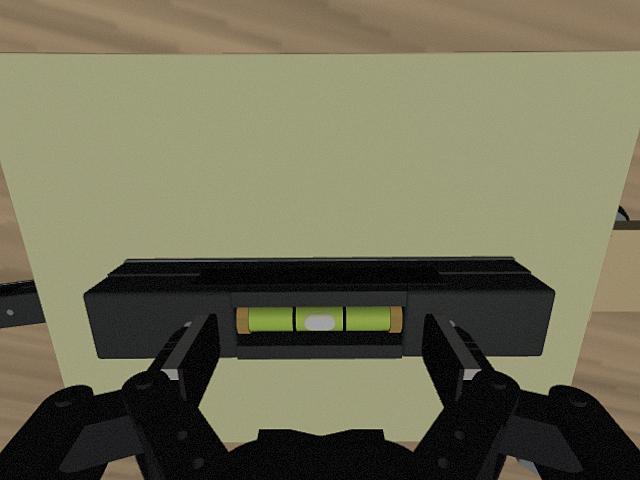

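play_rows(
  slide=[
    [0,0,0.1],
    [0,0,0.2],
    [0,0,0.2],
  ],
  delta_rot=[
    [0,0,0],
    [0,0,0],
    [0,0,0],
  ],
)

```text
time: 21.18
tool_pos: [0.5519, -0.077, 0.1251]
tcp_rot: [3.121, 0.357, -0.001]
wrist_force: [-0.4, -0.5, -0.2]
width: 0.996
```

play_rows(
  slide=[
    [0,0,0.1],
    [0,0,0.15],
    [0,0,0.15],
  ],
  delta_rot=[
    [0,0,0],
    [0,0,0],
    [0,0,0],
  ],
)

```text
time: 21.43
tool_pos: [0.5517, -0.077, 0.1234]
tcp_rot: [3.121, 0.357, -0.002]
wrist_force: [0.3, 0.2, 0.1]
width: 1.001
```

play_rows(
  slide=[
    [0,0,0.05],
    [0,0,0.1],
    [0,0,0.1],
  ],
  delta_rot=[
    [0,0,0],
    [0,0,0],
    [0,0,0],
  ],
)

```text
time: 21.68
tool_pos: [0.5519, -0.077, 0.1228]
tcp_rot: [3.121, 0.357, -0.001]
wrist_force: [-0.9, 0.1, 2.3]
width: 1.0
```

play_rows(
  slide=[
    [0,0,0.05],
    [0,0,0.1],
    [0,0,0.1],
    [0,0,0.1],
  ],
  delta_rot=[
    [0,0,0],
    [0,0,0],
    [0,0,0],
    [0,0,0],
  ],
)

```text
time: 22.02
tool_pos: [0.5519, -0.077, 0.1229]
tcp_rot: [3.121, 0.357, -0.001]
wrist_force: [-2.7, 0.3, 7.9]
width: 1.003
```

play_rows(
  slide=[
    [0,0,0.12],
    [0,0,0.15],
    [0,0,0.15],
    [0,0,0.15],
    [0,0,0.15],
    [0,0,0.15],
  ],
  delta_rot=[
    [0,0,0],
    [0,0,0],
    [0,0,0],
    [0,0,0],
    [0,0,0],
    [0,0,0],
  ],
)

```text
time: 22.52
tool_pos: [0.5519, -0.077, 0.1228]
tcp_rot: [3.12, 0.358, -0.001]
wrist_force: [-4.5, -0.2, 11.1]
width: 1.003
```

play_rows(
  slide=[
    [0,0,0.15],
    [0,0,0.15],
    [0,0,0.15],
    [0,0,0.15],
    [0,0,0.15],
    [0,0,0.15],
    [0,0,0.15],
    [0,0,0.15],
    [0,0,0.15],
    [0,0,0.15],
    [0,0,0.15],
    [0,0,0.15],
  ],
  delta_rot=[
    [0,0,0],
    [0,0,0],
    [0,0,0],
    [0,0,0],
    [0,0,0],
    [0,0,0],
    [0,0,0],
    [0,0,0],
    [0,0,0],
    [0,0,0],
    [0,0,0],
    [0,0,0],
  ],
)

```text
time: 23.52
tool_pos: [0.5519, -0.077, 0.1228]
tcp_rot: [3.121, 0.358, -0.001]
wrist_force: [-4.9, 0.1, 10.7]
width: 1.002
```

Run:
```python
from h import *
for i in range(6):
    s=read_camera('side'); st=read_state(); print(st['time'],st['tool_pos'].round(4),st['wrist_force'].round(2),st['torque'].round(2))
save(s,'s11.png',(260,150,400,270),5)
p=read_camera('wrist');save(p,'w11.png'); save(p,'w11c.png',(220,290,420,370),4)
```

```text
23.5667 [ 0.5519 -0.077   0.1228] [-3.82  0.2  10.42] [0.33 0.76 0.12]
23.6167 [ 0.5519 -0.077   0.1228] [-4.8   0.33 10.54] [0.37 0.8  0.07]
23.6667 [ 0.5519 -0.077   0.1228] [-3.68 -0.09 10.1 ] [0.28 0.84 0.11]
23.7167 [ 0.5519 -0.077   0.1228] [-3.91  0.24  9.76] [0.33 0.85 0.02]
23.7667 [ 0.5519 -0.077   0.1228] [-4.91  0.51 10.56] [0.31 0.84 0.06]
23.8167 [ 0.5519 -0.077   0.1228] [-4.89  0.39  9.54] [0.34 0.82 0.06]
```

View pics/w11c.png

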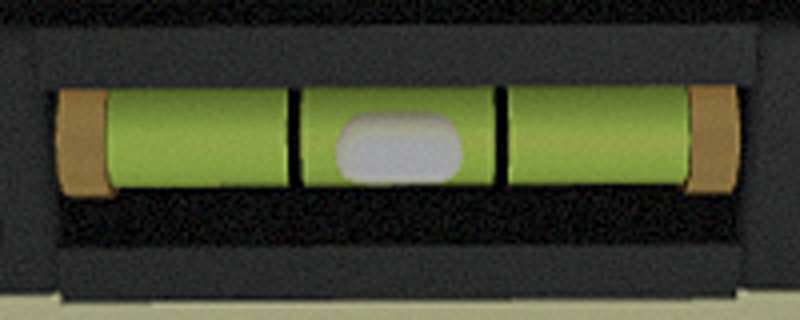

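View pics/s11.png

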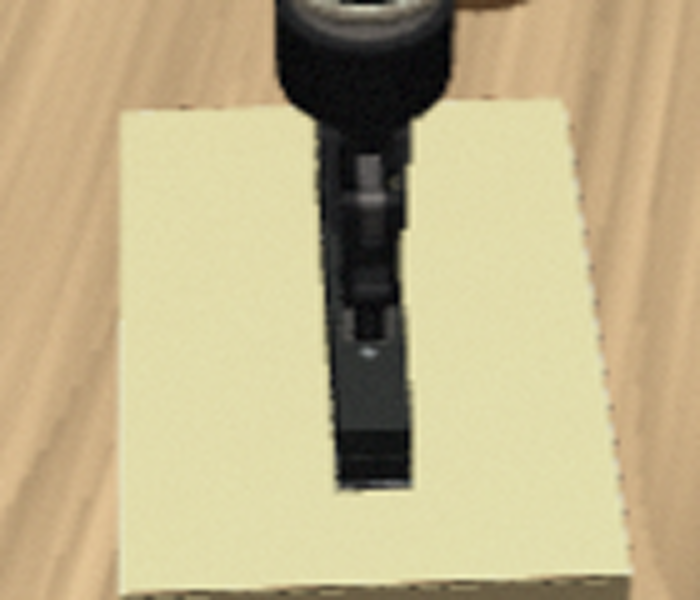

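Run:
```python
from h import *
st=read_state(); print(st['time'],st['wrist_force'].round(2)); print(finish_job())
```

```text
23.8667 [-4.09  0.54  9.55]
the job is handed in; nothing more can be done
None
```

I placed the largest of the three spirit levels lengthwise in the middle of the shelf and let go of it. I levelled the shelf with the knob and handed the job in at 23.9 s while still pressing. The hand-in gave no verdict.

- **Placing:** The level measured about 197 mm in the top picture; the two look-alikes are about 150 mm. Once released, its bubble ran about 14 mm towards the +y end.
- **Levelling:** I turned the knob clockwise by about 2.1 rad in total and then opened the gripper. With nothing touching the level, the bubble stood centred between its lines to within about 0.5 mm.
- **Pressing:** I pressed with the open fingers on the solid top, one on each side of the vial. The downward push held at 9.5 to 10.5 N, so with the level's own weight the load on the shelf is about 16 N. The bubble stayed centred, and the arm's position held steady to 0.1 mm in the last readings.

None of the checks failed. The wrist also read a steady sideways force of about 4 to 5 N while pressing, but the level did not move. I did not measure the bin, wrench and tape again at the end, but the arm never came near enough to touch them.

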